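Hold the curing box's newly sprung lid just below its balance point

TASK

New springs have just gone into the lid of the grey curing box, and its hinge friction is to be set next. Lift the bench brush off the closed lid and set it down bristles up on the worktop, clear of the box; then raise the lid gently by its ball knob until it is a few degrees past its balance point and the springs begin to carry it, ease it back, and finish while still holding it by the knob, still, a few degrees below the balance point, so that I can tighten the friction screw there. Do not let the lid fly up or fall, do not drop the brush, and leave the other tools as they lie.

Things in the scene. Friction and masses are not known exactly. Their poses are not given: they have to be found in the camera images.
- curing_box: Grey metal box fixed on the worktop, 180 mm deep (x, front to -x), 220 wide (y); origin: centre of its underside. White lid with amber window, hinged at the rear; shut, its top is flat, 106 mm up, front edge 91 mm ahead of the origin. Friction screw: brass, left end of the hinge. Bare worktop for the brush, always: x 0.46 to 0.56 m, y 0.12 to 0.25 m (left of the box).
- lid (a joint): Lid angle, rad: 0 shut (start), grows as the front rises, stop at 1.35. Springs and weight balance at 0.80 rad (46 degrees from shut): below it the lid falls shut, above it springs up to the stop, at 2 to 3 rad/s if let go. Force at the knob: 1.3 N to lift when shut, presses down 0.4 N at 0.68, pulls up 0.4 N at 0.90; friction 0.1 N. It does not stay where left.
- lid_knob (a point): Centre of the red 30 mm ball knob on a short thin stem, 31 mm ahead of the middle of the lid's front edge, 103 mm above the worktop when shut; moves with the lid on an arc of 222 mm radius about the hinge. Pinched from above with a finger left and right of it (along the hinge line), it turns between the fingers as it rises. Nothing overhangs its path.
- lid_hinge (a point): Middle of the lid's hinge axis (fixed), at the rear of the box, 99 mm above the worktop; the axis runs level along the y axis of curing_box.
- brush_mid (a point): Centre of the loose bench brush that lies on the closed lid: wooden back down, black bristles up, 56 mm wide (its x), 109 mm long (its y), 44 mm high, about 55 g. This point is 22 mm above the face it lies on, its z axis points up through the bristles. Grasp it across the 56 mm width.
- ring_clamp_mid (a point): Wooden ring clamp, 135 mm long, lying near the worktop's front edge left of the box. Centre, half-way up. Leave it as it lies.
- hammer_mid (a point): Small chasing hammer, 218 mm long, lying along the front edge in front of the box. Middle, half-way up. Leave it as it lies.
- tape_mid (a point): Roll of masking tape, 48 mm across, 12 mm high, lying to the right in front of the box. Centre. Leave it as it lies.
- hanger_rods: Fixed grey double pole that hangs level over the left of the bench, pointing at the robot's side of it: it runs along x from 0.23 to 1.04 m at y 0.36 to 0.41 m, between 0.46 and 0.50 m above the worktop. An arm that starts left of it (y above 0.41 m) must lift its hand over it to reach the box. Above and behind the box a board overhangs from x = 0.66 m on, 0.49 m up.

How it is judged (in metres and radians):
On the way, in this order (a step that is already met when the one before it is completed fails the run):
1. the brush lies on the worktop, bristles up, clear of the box and let go, the lid still shut (height (world z) of brush_mid below 0.035 m and angle between brush_mid's own z axis and vertical below 0.25 rad and contact force between brush and curing_box below 0.05 N and contact force between the fingers and brush below 0.05 N and value of joint lid below 0.06 rad), for 0.3 s.
2. the lid is raised past its balance point (above 0.83 rad) (value of joint lid above 0.83 rad), for 0.2 s.
At the end, for the whole second after the job is handed in: The lid is held still by the fingers at its knob, 2 to 12 degrees below the balance point (joint between 0.59 and 0.765 rad); the brush lies bristles up on the worktop, not touching the box (value of joint lid between 0.59 and 0.765 rad and velocity of joint lid between -0.08 and 0.08 rad/s and contact force between the fingers and curing_box above 0.15 N and distance between the grasp point and lid_knob below 0.05 m and height (world z) of brush_mid below 0.035 m and angle between brush_mid's own z axis and vertical below 0.25 rad and contact force between brush and curing_box below 0.05 N and contact force between the fingers and brush below 0.05 N); the arm keeps its last pose, push and grip.
It fails at once if the lid flies up or falls (faster than 1.8 rad/s) (velocity of joint lid above 1.8 rad/s or velocity of joint lid below -1.8 rad/s).
It fails at once if the lid goes far past its balance point (above 1.15 rad) (value of joint lid above 1.15 rad).
It fails at once if the brush is dropped or thrown (faster than 1.1 m/s) (linear speed of brush above 1.1 m/s).
It fails at once if the ring clamp, hammer or tape is moved more than 30 mm (distance of any of ring_clamp_mid, hammer_mid, tape_mid from where it was at the start of the episode above 0.03 m).
It also fails if it takes over 53 s, if anything falls off the work surface, if the arm or the gripper's body presses on something with over 40 N, if the wrist force passes 120 N, or if a joint passes its speed limit or range.

ROBOT

A 6-joint arm with a two-finger parallel gripper is mounted at the origin on a cart in front of the work surface, level with it; the furniture and walls round the work are solid. World frame = base frame: x ahead of the robot, y to its left, z up, the work surface at z = 0. Lengths are in mm, angles in rad, forces in N, time in s.
With the tool pointing down it reaches from about 275 to 1000 mm from the base axis. Payload 8.4 kg.
Tool frame: the origin (TCP) lies on the centre line of the jaws, within the pads' length; the fingertips stand 22 mm ahead of it and the grasp point (between the pads) lies 3 mm ahead of it; z points along the fingers, y is the direction in which the jaws open and shut (so a half turn about z gives the same grasp; the last joint's range is limited). The gripper opens to 85 mm and grips with 20 to 120 N. Pads are 22 mm wide; open, the fingers measure 114 mm over their backs; the gripper's body (76 mm by 85 mm) begins 54 mm behind the grasp point. The pads swing forward as they close: fully open they stand 13 mm farther back than shut.
Start: joints at [-1.325, 0.353, 1.633, -0, 1.155, -0.002], TCP at [153.293, -605.912, 253.281] pointing down, gripper open.
Joint ranges: [-2.63, 2.63], [-0.92, 2.1], [0.06, 2.66], [-1.3, 4.44], [0, 2.69], [-3.02, 3.02]. Speed limits (rad/s): [2.22, 2.22, 2.79, 3.14, 3.14, 3.14].

INTERFACE

Orientations are given as [roll, pitch, yaw] about the fixed x, y, z axes, in that order (R = Rz(yaw) Ry(pitch) Rx(roll)).
In Python, from rig import r gives the robot as it stands.
- The arm moves only by the tool carry_out, never from a script. Its argument "rows" is text: rows parted by semicolons, each of 5 numbers parted by spaces: the opening, from 0 (shut) to 1 (fully open), then the shift along the tool's x, y, z in units of 30 mm (1.0 is 30 mm), then the turn about the tool's z in units of 8 degrees (1.0 is 8 degrees). A call has 1 to 12 rows; each row shifts and turns the commanded pose from where the row before left it, along the tool's axes as they then stand; what a row does not reach is not made up. A row lasts 1/8 s, in which the tool goes at most 62.5 mm and 10.7 degrees, less where a joint would pass 70% of its speed; a pose out of reach is approached as far as the arm can. A call is refused whole if a number of a shift passes 1 or a number of a turn 1, either way. A call with a gripper value outside its range is refused whole. The fingers move at their own pace and stop on an object; "newtons" is the grip in N (left out, the last holds). Time passes only in rows, so rows that do not move let the fingers close. It gives the time, the measured TCP pose, the force and the opening at its end, in the units of the state.
- r.sense(): the state, without advancing time (a new reading comes with each control period).
- r.grab_frame(name): name is "side" or "top" or "wrist"; returns the picture (420x560x3 uint8, blue, green, red); there is no depth.
- r.get_calibration(name): a dict with "intrinsics" (3x3 intrinsics, pixels), "position" and "rotation" of the camera in the world. Camera axes: x right, y up, looking along -z (the intrinsics and any distortion apply to the point x, -y, -z); pixel columns grow to the right and rows downward; lengths in mm; the calibration is good to about 2 mm. A picture is of the moment at which its call begins: read the wrist's pose just before it. get_calibration takes no time and is no camera call; for the wrist camera it gives the pose at the moment of the call.
- r.sign_off(): hands the job in, once; it reports no verdict.
The state is a dict: "clock": time; "qpos": joint angles; "qvel": joint speeds; "joint_efforts": joint torques, N m; "eef_pos": TCP position; "tcp_rot": TCP orientation; "contact_force": force on the tool from outside, world axes, zero at the start; "wrist_torque": the same for the moment, N m; "opening": opening from 0.0 (shut) to 1.0 (fully open).
Only numpy, scipy, OpenCV 4.12 (cv2) and the standard library are available. Lean on these libraries where they do the work, as an engineer would, in place of code of your own. Each camera call takes 0.05 s, during which the arm holds its last target.

## Working session

There is one attempt and no reset: what is moved stays moved. The work goes in short steps, Python scripts to look and compute and a tool call to move; the robot and the scene stay as the last step left them, time stands still between calls to the robot, and variables do not carry over. Pictures are saved under pics/ and viewed, and the job is handed in when it is done.

Besides the shell and the picture viewer there is one more tool, called after "Request:" as name(argument=value, ...), one argument or row to a line, values as JSON. carry_out: Moves the arm, as the interface text tells. Its arguments: {"type":"object","properties":{"rows":{"type":"string"},"newtons":{"type":"number"}},"required":["rows"]}

```bash
ls; mkdir -p pics
python3 - <<'E'
from rig import r
import cv2
s=r.sense()
for k,v in s.items(): print(k,v)
for n in ("side","top"):
    cv2.imwrite(f"pics/{n}0.png",r.grab_frame(n))
    print(n,r.get_calibration(n))
E
```

```text
pics
clock 0.0
qpos [-1.32541840e+00  3.53648502e-01  1.63413988e+00 -2.44595049e-05
  1.15519063e+00 -2.37917649e-03]
qvel [ 0.0002986   0.00044321 -0.00109304  0.00090353 -0.00043269  0.00075796]
joint_efforts [ 1.87420839e-03 -6.05234456e+01 -3.42069089e+01  2.01266153e-04
  9.32268013e-03 -3.23892516e-05]
eef_pos [ 153.16618671 -605.48153422  252.55897845]
tcp_rot [-3.14020625e+00  1.90651505e-05  2.47767008e-01]
contact_force [-0.00430618  0.29154875 -0.1827841 ]
wrist_torque [ 0.01285489 -0.0534616  -0.05259642]
opening 1.003250981155406
side {'intrinsics': array([[535.82067281,   0.        , 271.11384266],
       [  0.        , 535.82067281, 210.21648713],
       [  0.        ,   0.        ,   1.        ]]), 'position': array([  -19.28418901, -1207.50614116,  1213.30016108]), 'rotation': array([ 0.98185248, -0.00225572, -0.39488278])}
top {'intrinsics': array([[512.35252562,   0.        , 276.83309075],
       [  0.        , 512.35252562, 198.83060511],
       [  0.        ,   0.        ,   1.        ]]), 'position': array([ 356.5303207 ,   67.88577775, 1462.45177333]), 'rotation': array([ 0.13601501,  0.02830335, -1.58991761])}
```

View pics/side0.png

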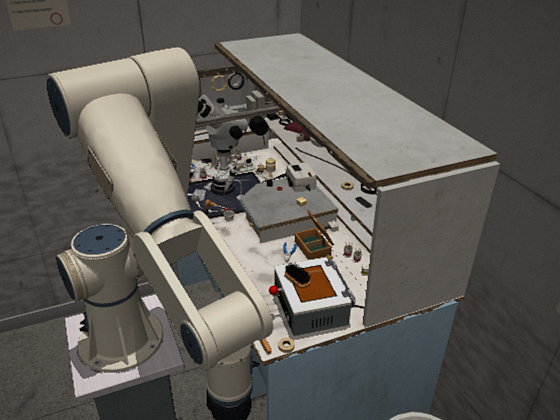

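View pics/top0.png

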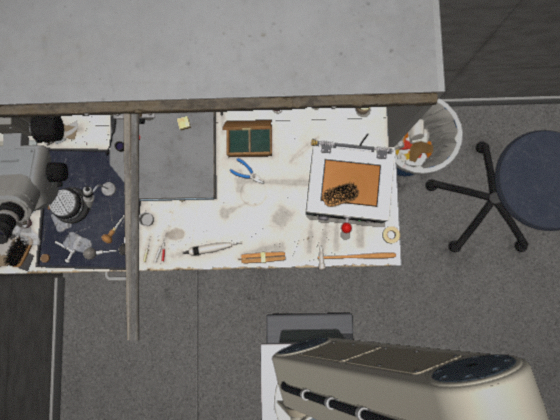

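The side view shows the arm on the left and the box at about (312, 300) with its red knob at (274, 290). In the top view the box is at about (350, 183), the brush at (340, 194), the knob at (346, 228), the hammer head at (322, 255), the tape at (391, 234) and the ring clamp at (262, 257). I'll zoom in next.

```bash
cat > h.py <<'E'
import numpy as np, cv2
from scipy.spatial.transform import Rotation as Ro
from rig import r
def cam(n):
    c=r.get_calibration(n); return c['intrinsics'],np.array(c['position']),Ro.from_euler('xyz',c['rotation']).as_matrix()
def proj(c,P):
    K,p,R=c; q=(np.asarray(P,float)-p)@R; q=q*[1,-1,-1]; u=q@K.T; return u[...,:2]/u[...,2:]
def back(c,uv,z):
    K,p,R=c; uv=np.atleast_2d(np.array(uv,float)); d=np.c_[uv,np.ones(len(uv))]@np.linalg.inv(K).T*[1,-1,-1]; d=d@R.T
    return p+d*((z-p[2])/d[:,2])[:,None]
E
python3 - <<'E'
from h import *
c=cam('top')
im=cv2.imread('pics/top0.png'); im2=cv2.imread('pics/side0.png')
cv2.imwrite('pics/topz.png',cv2.resize(im[125:275,235:415],None,fx=4.4,fy=4,interpolation=cv2.INTER_CUBIC)[:600])
cv2.imwrite('pics/sidez.png',cv2.resize(im2[230:360,240:370],None,fx=4.5,fy=4.5,interpolation=cv2.INTER_CUBIC))
hsv=cv2.cvtColor(im,cv2.COLOR_BGR2HSV); h2=cv2.cvtColor(im2,cv2.COLOR_BGR2HSV)
for n,h,roi in (('top',hsv,(330,215,365,240)),('side',h2,(265,280,285,300))):
    x0,y0,x1,y1=roi; s=h[y0:y1,x0:x1]; m=((s[...,0]<6)|(s[...,0]>174))&(s[...,1]>170)&(s[...,2]>60)
    ys,xs=np.nonzero(m); uv=[xs.mean()+x0,ys.mean()+y0]; print(n,len(xs),uv,back(cam(n),uv,103))
print(back(c,[[391,234],[262,257],[322,255]],6))
E
```

```text
top 70 [np.float64(346.0), np.float64(227.5)] [[462.51814856 -78.95315557 103.        ]]
side 66 [np.float64(273.3181818181818), np.float64(289.59090909090907)] [[460.80041307 -79.60652892 103.        ]]
[[ 448.98233637 -215.44056502    6.        ]
 [ 391.60937786  150.43896848    6.        ]
 [ 393.86582341  -19.07257128    6.        ]]
```

View pics/topz.png

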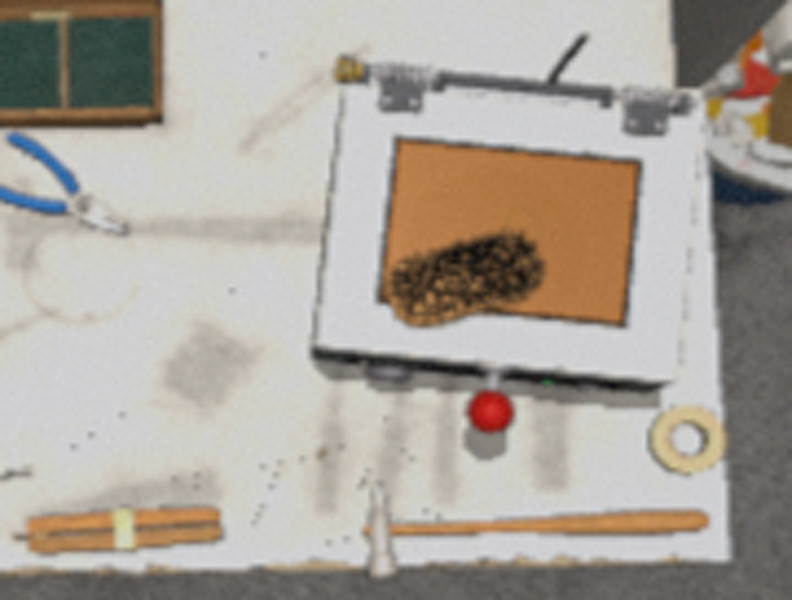

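View pics/sidez.png

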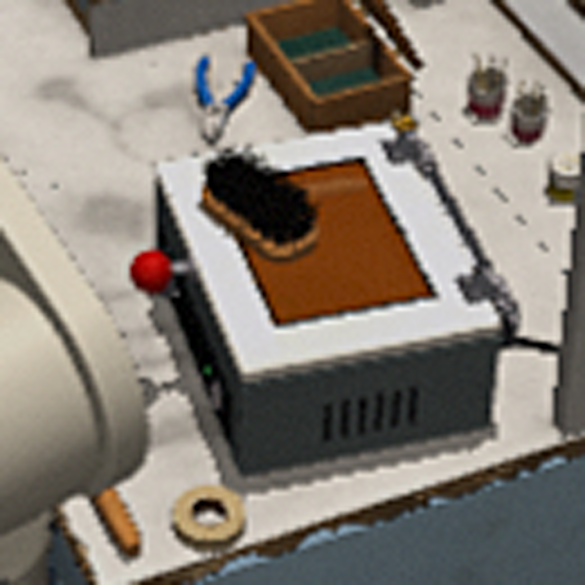

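Run:
```python
from h import *
ct,cs=cam('top'),cam('side')
f=lambda X,Y:[235+(X+.5)/4.4-.5,125+(Y+.5)/4-.5]
L=back(ct,[f(313,352),f(668,385),f(712,100),f(345,80)],106); print(L)
d=L[0]-L[1]; print('front edge yaw', np.arctan2(-d[0],d[1]), np.linalg.norm(d))
d=L[3]-L[2]; print('rear', np.arctan2(-d[0],d[1]), np.linalg.norm(d))
im=cv2.imread('pics/top0.png'); g=im.max(2)
x0,y0,x1,y1=318,180,364,210
m=np.zeros(g.shape,bool); m[y0:y1,x0:x1]=g[y0:y1,x0:x1]<100
m=cv2.morphologyEx(m.astype('uint8'),cv2.MORPH_CLOSE,np.ones((3,3)));
n,l,st,ce=cv2.connectedComponentsWithStats(m); k=1+st[1:,4].argmax(); print(st[k],ce[k])
ys,xs=np.nonzero(l==k)
for z in (125,140,150):
    P=back(ct,np.c_[xs,ys],z)[:,:2]; (c,wh,a)=cv2.minAreaRect(P.astype('float32'))
    w,V=np.linalg.eigh(np.cov(P.T)); v=V[:,1]*np.sign(V[1,1]); print(z,P.mean(0),c,wh,a,'yaw',np.arctan2(-v[0],v[1]),4*np.sqrt(w))
im=cv2.imread('pics/side0.png'); g=im.max(2)
m=np.zeros(g.shape,bool); x0,y0,x1,y1=283,261,313,286; m[y0:y1,x0:x1]=g[y0:y1,x0:x1]<75
n,l,st,ce=cv2.connectedComponentsWithStats(m.astype('uint8')); k=1+st[1:,4].argmax(); print(st[k],ce[k])
for z in (125,140): print(back(cs,ce[k],z))
```

```text
[[ 504.16364782   26.53233214  106.        ]
 [ 477.5264474  -185.69773302  106.        ]
 [ 669.15266619 -221.67126461  106.        ]
 [ 688.76989082    1.91980228  106.        ]]
front edge yaw -0.12485806751760166 213.8951635837682
rear -0.08751297479026669 224.4499959858961
[324 184  34  20 456] [341.82675439 193.30701754]
125 [551.07998953 -69.00407296] (550.6904907226562, -65.53511810302734) (86.72274017333984, 50.4958381652832) 88.6959228515625 yaw 0.20234761454899475 [46.0745518  92.13037327]
140 [548.89804541 -67.46880432] (548.5128784179688, -64.03874969482422) (85.75011444091797, 49.929481506347656) 88.69590759277344 yaw 0.2023476145489947 [45.55780922 91.09709818]
150 [547.44341599 -66.4452919 ] (547.0611572265625, -63.041175842285156) (85.10169982910156, 49.551918029785156) 88.69590759277344 yaw 0.20234761454899455 [45.21331417 90.40824812]
[286 265  25  20 301] [297.81727575 273.60797342]
[[549.99846188 -63.62046575 125.        ]]
[[542.15206062 -79.3865988  140.        ]]
```

```bash
cat >> h.py <<'E'
def plan(target,yaw=None,step=38,opening=1,turnmax=8,maxrows=12,start=None):
    s=r.sense(); p=np.array(s['eef_pos']); y=s['tcp_rot'][2]
    if start is not None: p=np.array(start[:3],float); y=start[3]
    if yaw is None: yaw=y
    t=np.array(target,float); out=[]
    n=int(np.ceil(max(np.linalg.norm(t-p)/step, abs(np.degrees(yaw-y))/turnmax,1e-9)))
    for i in range(n):
        R=Ro.from_euler('xyz',[np.pi,0,y]).as_matrix()
        k=n-i; d=R.T@(t-p)/k/30; d=np.round(np.clip(d,-1,1),2); tu=np.round(-np.degrees(yaw-y)/k/8,2)
        out.append(f"{opening} {d[0]:g} {d[1]:g} {d[2]:g} {tu:g}")
        p=p+R@(d*30); y=y-np.radians(tu*8)
    for i in range(0,n,maxrows): print("; ".join(out[i:i+maxrows]))
    print('end',p,y)
E
python3 - <<'E'
from h import *
plan([540,-75,320],1.77,step=37)
E
```

```text
1 0.94 -0.78 -0.12 -0.61; 1 1 -0.69 -0.13 -0.61; 1 1 -0.61 -0.12 -0.61; 1 1 -0.51 -0.13 -0.6; 1 1 -0.42 -0.12 -0.61; 1 1 -0.32 -0.13 -0.6; 1 1 -0.22 -0.12 -0.61; 1 1 -0.11 -0.13 -0.6; 1 1 -0 -0.12 -0.61; 1 1 0.11 -0.13 -0.6; 1 1 0.23 -0.12 -0.61; 1 1 0.34 -0.13 -0.6
1 1 0.47 -0.12 -0.61; 1 1 0.59 -0.13 -0.6; 1 1 0.72 -0.12 -0.61; 1 1 0.86 -0.13 -0.6; 1 1 1 -0.12 -0.61; 1 1 1 -0.13 -0.6
end [ 537.96518502 -122.52982723  320.14817554] 1.7697124219993645
```

Request:
carry_out(
  rows="1 0.9 -0.8 -0.2 -0.6; 1 1 -0.7 -0.2 -0.6; 1 1 -0.6 -0.2 -0.6; 1 1 -0.5 -0.2 -0.6; 1 1 -0.4 -0.2 -0.6; 1 1 -0.3 -0.2 -0.6; 1 1 -0.2 -0.2 -0.6; 1 1 -0.1 -0.1 -0.6; 1 1 0 -0.1 -0.6; 1 1 0.1 -0.1 -0.6; 1 1 0.2 -0.1 -0.6; 1 1 0.3 -0.1 -0.6",
)

```text
clock: 1.6
eef_pos: [383.3, -292.8, 310.2]
tcp_rot: [-3.141, -0.0, 1.256]
contact_force: [-0.6, -0.4, -0.4]
opening: 1.0
```

Run:
```python
from h import *
s=r.sense(); print(s['clock'],s['eef_pos'],s['tcp_rot'],s['qpos'])
plan([540,-75,320],1.77,step=37)
```

```text
1.6 [ 383.29688895 -292.81281966  310.1854366 ] [-3.14127184e+00 -1.17117375e-04  1.25576634e+00] [-6.55470222e-01  7.20441119e-02  1.86070291e+00  3.50285338e-06
  1.20918714e+00 -3.40441489e-01]
1 1 0.34 -0.04 -0.46; 1 1 0.41 -0.04 -0.46; 1 1 0.47 -0.04 -0.46; 1 1 0.54 -0.04 -0.46; 1 0.97 0.6 -0.04 -0.46; 1 0.93 0.67 -0.04 -0.46; 1 0.88 0.72 -0.04 -0.46; 1 0.83 0.78 -0.05 -0.46
end [539.93913359 -75.0835436  320.0854366 ] 1.76959126699911
```

Request:
carry_out(
  rows="1 1 0.34 0 -0.5; 1 1 0.4 0 -0.5; 1 1 0.5 -0.1 -0.5; 1 1 0.54 -0.1 -0.5; 1 0.97 0.6 -0.1 -0.4; 1 0.9 0.7 0 -0.4; 1 0.9 0.7 0 -0.4; 1 0.8 0.8 0 -0.4; 1 0 0 0 0",
)

```text
clock: 2.72
eef_pos: [540.5, -74.7, 318.8]
tcp_rot: [-3.141, -0.0, 1.758]
contact_force: [0.0, -0.5, 0.5]
opening: 1.003
```

Run:
```python
from h import *
s=r.sense(); print(s['clock'],s['eef_pos'],s['tcp_rot'],s['qpos'])
c=cam('wrist'); print(c[1],c[2])
np.savez('pics/w1.npz',K=c[0],p=c[1],R=c[2])
cv2.imwrite('pics/w1.png',r.grab_frame('wrist'))
```

```text
2.725 [540.48439243 -74.70450108 318.82011164] [-3.14126479e+00 -4.75496542e-04  1.75843617e+00] [-1.40299136e-01  1.70733754e-01  1.72739424e+00  3.63816800e-04
  1.24392822e+00 -3.28055950e-01]
[527.0505014   -9.050671   439.87235733] [[ 9.82534647e-01 -1.79399088e-01 -4.94129003e-02]
 [ 1.86079716e-01  9.47143995e-01  2.61328514e-01]
 [-8.09652279e-05 -2.65959058e-01  9.63984322e-01]]
```

View pics/w1.png

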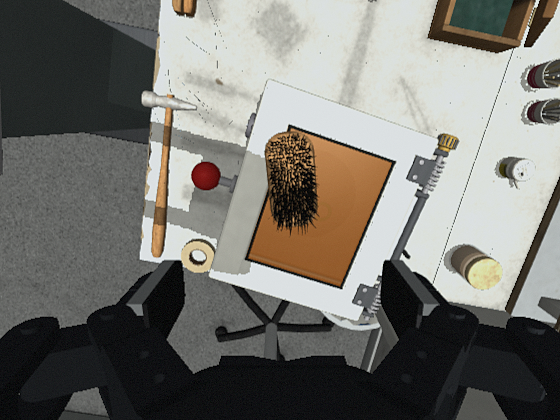

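The wrist view shows the brush at (293, 180), lying nearly parallel to the image's vertical, with its wooden back end visible at about (290, 137). The red knob is at (206, 176). The lid corners are at about (268, 82), (440, 135), (352, 318) and (213, 278). Next I'll overlay a brush model to refine this.

```bash
cat > ov.py <<'E'
from h import *
import sys
bx,by,byaw,ox,oy,oyaw=map(float,sys.argv[1:7])
def stad(cx,cy,yaw,z,L=109,W=56):
    # rounded ends
    t=np.linspace(0,2*np.pi,80); a=W/2
    x=a*np.cos(t); y=a*np.sin(t)+np.sign(np.sin(t))*(L/2-a)
    c,s=np.cos(yaw),np.sin(yaw); return np.c_[cx+c*x-s*y,cy+s*x+c*y,np.full(80,z)]
w=np.load('pics/w1.npz')
outs=[]
for n,c,f,roi,sc in (('w',(w['K'],w['p'],w['R']),'pics/w1.png',(180,60,460,330),2.2),('t',cam('top'),'pics/top0.png',(300,135,405,245),5),('s',cam('side'),'pics/side0.png',(255,240,365,350),5)):
    im=cv2.imread(f); x0,y0,x1,y1=roi
    o=cv2.resize(im[y0:y1,x0:x1],None,fx=sc,fy=sc,interpolation=cv2.INTER_CUBIC)
    def dr(P,col,close=True):
        q=((proj(c,P)-[x0,y0]+.5)*sc-.5).astype(int); cv2.polylines(o,[q.reshape(-1,1,2)],close,col,1)
    dr(stad(bx,by,byaw,106),(0,255,0)); dr(stad(bx,by,byaw,120),(255,255,0)); dr(stad(bx,by,byaw,150),(255,0,255))
    cc,ss=np.cos(oyaw),np.sin(oyaw)
    B=lambda L:np.array([[ox+cc*a-ss*b,oy+ss*a+cc*b,z] for a,b,z in L])
    dr(B([(-91,-110,106),(90,-110,106),(90,110,106),(-91,110,106)]),(255,0,0))
    k=B([(-122,0,103)]); q=((proj(c,k[0])-[x0,y0]+.5)*sc-.5).astype(int); cv2.circle(o,tuple(q),4,(0,255,0),-1)
    cv2.imwrite(f'pics/ov_{n}{sys.argv[7]}.png',o)
print(k)
E
python3 ov.py 551 -67 0.2 583 -91 -0.1 a
python3 - <<'E'
from h import *
w=np.load('pics/w1.npz'); c=(w['K'],w['p'],w['R'])
print(back(c,[[268,82],[440,135],[352,318],[213,278]],106)); print(back(c,[206,176],103))
E
```

```text
[[461.60949184 -78.82032317 103.        ]]
[[ 507.55224646   20.86274834  106.        ]
 [ 683.33275523    4.11266754  106.        ]
 [ 647.67166374 -212.97302891  106.        ]
 [ 483.10917302 -192.33242277  106.        ]]
[[460.42585676 -80.30161295 103.        ]]
```

View pics/ov_wa.png

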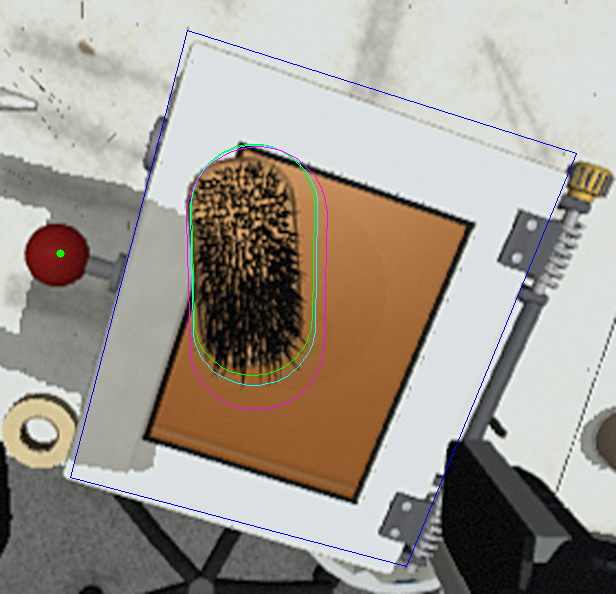

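View pics/ov_sa.png

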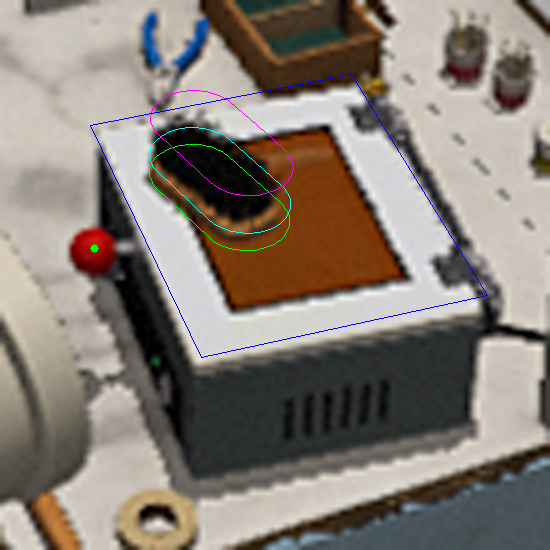

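```bash
sed -i 's/L=109,W=56/L=98,W=48/' ov.py; python3 ov.py 547.5 -67 0.225 583 -91 -0.1 b
python3 - <<'E'
import cv2,numpy as np
a=cv2.imread('pics/ov_wb.png')[100:420,150:360];b=cv2.imread('pics/ov_tb.png')[150:400,50:330]; c=cv2.imread('pics/ov_sb.png')[80:280,120:320]
h=420; cv2.imwrite('pics/ovb.png',np.hstack([cv2.resize(i,(270,h if 0 else int(270*i.shape[0]/i.shape[1])))[:260] if 0 else cv2.resize(i,(260,300)) for i in (a,b,c)]))
E
```

```text
[[461.60949184 -78.82032317 103.        ]]
```

View pics/ovb.png

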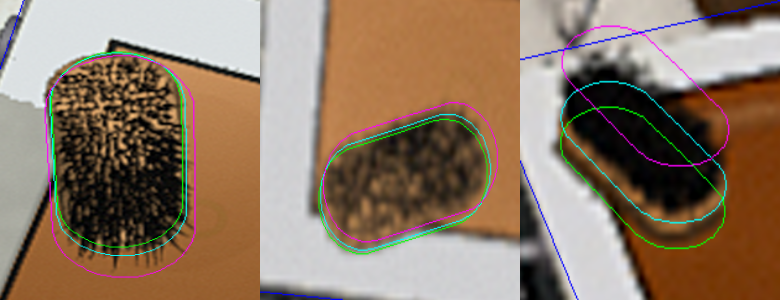

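Run:
```python
from h import *
plan([547,-67.5,131],1.785,step=28)
```

```text
1 0.03 0.04 0.89 -0.03; 1 0.03 0.04 0.89 -0.03; 1 0.03 0.04 0.9 -0.03; 1 0.03 0.04 0.89 -0.03; 1 0.03 0.04 0.9 -0.03; 1 0.03 0.05 0.89 -0.03; 1 0.04 0.04 0.9 -0.02
end [546.89621509 -67.43888732 130.94042195] 1.7849670539412623
```

Request:
carry_out(
  rows="1 0.1 0.1 0.9 -0.1; 1 0.1 0.1 0.9 -0.1; 1 0 0.1 0.9 0; 1 0 0 0.9 0; 1 0 0 0.9 0; 1 0 0 0.7 0; 1 0 0 0.5 0; 1 0 0 0.3 0; 1 0 0 0.2 0; 1 0 0 0 0",
)

```text
clock: 4.03
eef_pos: [547.4, -68.6, 133.3]
tcp_rot: [-3.141, 0.0, 1.784]
contact_force: [-0.6, 0.2, -0.7]
opening: 0.999
```

Run:
```python
from h import *
s=r.sense(); print(s['clock'],s['eef_pos'],s['tcp_rot'],s['contact_force'])
cv2.imwrite('pics/w2.png',r.grab_frame('wrist'))
```

```text
4.025 [547.36642433 -68.62284942 133.28378445] [-3.14148422e+00  2.25167928e-06  1.78366003e+00] [-0.55904173  0.21090238 -0.70267204]
```

View pics/w2.png

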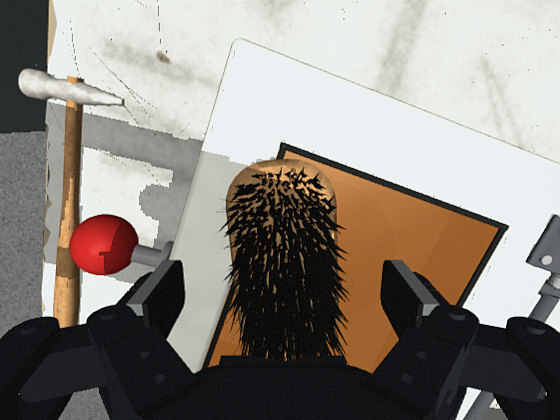

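The brush (centre about (283, 260)) sits midway between the open pads, whose inner edges are at x≈185 and x≈385. I'll close on it.

Request:
carry_out(
  rows="1 0 0 0.1 0; 0.8 0 0 0 0; 0.7 0 0 0 0; 0.6 0 0 0 0; 0.5 0 0 0 0; 0.45 0 0 0 0; 0.4 0 0 0 0; 0.4 0 0 0 0",
  newtons=30,
)

```text
clock: 5.08
eef_pos: [547.5, -68.6, 130.8]
tcp_rot: [3.141, 0.0, 1.784]
contact_force: [-1.6, -0.0, 4.4]
opening: 0.632
```

Request:
carry_out(
  rows="0.2 0 0 0 0; 0.2 0 0 0 0; 0.2 0 0 -0.2 0; 0.2 0 0 -0.4 0; 0.2 0 0 -0.6 0; 0.2 0 0 -0.6 0; 0.2 0 0 0 0",
)

```text
clock: 5.95
eef_pos: [548.6, -68.7, 186.5]
tcp_rot: [3.138, 0.001, 1.784]
contact_force: [-0.1, -0.5, -0.2]
opening: 0.633
```

Run:
```python
from h import *
s=r.sense(); print(s['clock'],s['eef_pos'],s['tcp_rot'],s['contact_force'],s['opening'])
cv2.imwrite('pics/w3.png',r.grab_frame('wrist'))
im=r.grab_frame('side'); cv2.imwrite('pics/s3.png',cv2.resize(im[200:360,200:400],None,fx=3,fy=3))
```

```text
5.95 [548.62639107 -68.71608745 186.4942229 ] [3.13799503e+00 1.24223266e-03 1.78367058e+00] [-0.07897513 -0.46358341 -0.23693283] 0.6327871235069313
```

View pics/w3.png

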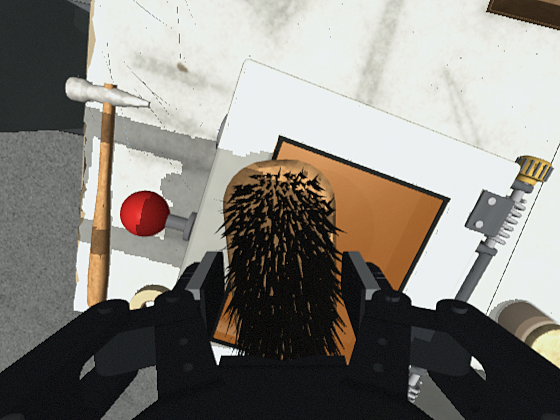

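View pics/s3.png

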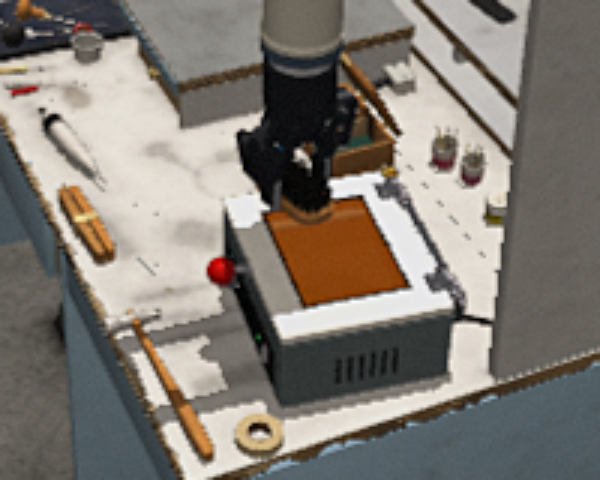

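The brush is in the grip and off the lid (side crop: brush at (305, 205) above the lid, knob at (220, 270)). Next I carry it left.

Run:
```python
from h import *
plan([505,185,190],1.72,step=26,opening=.2)
plan([505,185,40],1.72,step=26,opening=.2,start=[505,185,190,1.72])
```

```text
0.2 0.86 0.04 -0.02 0.05; 0.2 0.86 0.03 -0.02 0.05; 0.2 0.86 0.03 -0.02 0.04; 0.2 0.86 0.02 -0.02 0.05; 0.2 0.85 0.02 -0.02 0.04; 0.2 0.86 0.01 -0.02 0.05; 0.2 0.85 0.01 -0.02 0.04; 0.2 0.86 0 -0.01 0.05; 0.2 0.85 0 -0.02 0.04; 0.2 0.86 -0 -0.01 0.05
end [505.12247608 185.09938238 189.98033815] 1.7194897748416347
0.2 0 -0 0.83 -0; 0.2 0 -0 0.83 -0; 0.2 0 -0 0.83 -0; 0.2 0 -0 0.84 -0; 0.2 0 -0 0.83 -0; 0.2 0 -0 0.84 -0
end [505. 185.  40.] 1.72
```

Request:
carry_out(
  rows="0.2 0.4 0 0 0; 0.2 0.8 0 0 0; 0.2 0.9 0 0 0; 0.2 0.9 0 0 0; 0.2 0.9 0 0 0; 0.2 0.9 0 0 0; 0.2 0.9 0 0 0; 0.2 0.9 0 0 0; 0.2 0.9 0 0 0; 0.2 0.8 0 0 0; 0.2 0.4 0 0 0; 0.2 0 0 0 0",
)

```text
clock: 7.55
eef_pos: [491.7, 187.1, 183.9]
tcp_rot: [-3.141, 0.0, 1.785]
contact_force: [-0.2, -0.6, 0.1]
opening: 0.633
```

Run:
```python
from h import *
s=r.sense(); print(s['clock'],s['eef_pos'],s['tcp_rot'],s['contact_force'],s['opening'])
cv2.imwrite('pics/w4.png',r.grab_frame('wrist'))
```

```text
7.55 [491.71304633 187.08654081 183.90367627] [-3.14084681e+00  1.42687602e-04  1.78512420e+00] [-0.16252547 -0.58843585  0.0948729 ] 0.6330668133424039
```

View pics/w4.png

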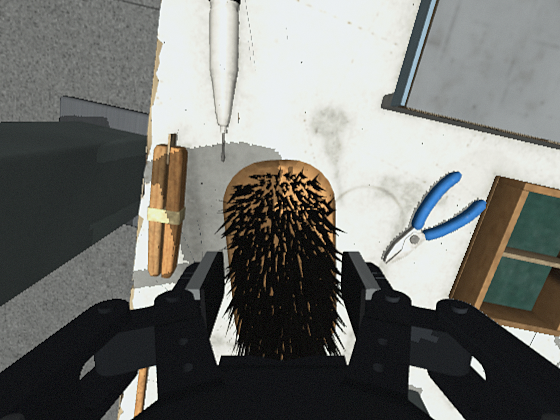

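The brush is still upright between the pads. The worktop below is free: ring clamp at (168, 210), pliers at (430, 220). Now I lower it.

Request:
carry_out(
  rows="0.2 0 0.3 0.5 0; 0.2 0 0 0.9 0; 0.2 0 0 0.9 0; 0.2 0 0 0.9 0; 0.2 0 0 0.8 0; 0.2 0 0 0.5 0; 0.2 0 0 0.3 0; 0.2 0 0 0.2 0; 0.2 0 0 0 0",
)

```text
clock: 8.72
eef_pos: [501.2, 188.4, 34.3]
tcp_rot: [3.141, -0.0, 1.784]
contact_force: [-0.0, -0.1, -0.8]
opening: 0.631
```

Request:
carry_out(
  rows="0.2 0 0 0.1 0; 0.2 0 0 0.1 0; 0.2 0 0 0.06 0; 0.2 0 0 0 0",
)

```text
clock: 9.22
eef_pos: [501.0, 188.4, 26.4]
tcp_rot: [-3.141, 0.0, 1.784]
contact_force: [0.3, -0.2, -1.1]
opening: 0.632
```

Request:
carry_out(
  rows="0.2 0 0 0.04 0; 0.2 0 0 0.04 0; 0.2 0 0 0 0",
)

```text
clock: 9.6
eef_pos: [501.2, 188.5, 24.9]
tcp_rot: [3.141, -0.0, 1.784]
contact_force: [-3.4, -1.4, 12.4]
opening: 0.629
```

It has touched down (12 N upward). I release it and rise straight up.

Request:
carry_out(
  rows="0.65 0 0 0 0; 0.7 0 0 0 0; 0.8 0 0 0 0; 0.9 0 0 0 0; 0.9 0 0 0 0; 0.9 0 0 0 0; 0.9 0 0 -0.2 0; 0.9 0 0 -0.5 0; 0.9 0 0 -0.9 0; 0.9 0 0 -1 0; 0.9 0 0 -1 0; 0.9 0 0 -1 0",
)

```text
clock: 11.1
eef_pos: [501.0, 188.5, 164.3]
tcp_rot: [3.141, -0.0, 1.784]
contact_force: [0.3, -0.3, -0.5]
opening: 0.9
```

Run:
```python
from h import *
s=r.sense(); print(s['clock'],s['eef_pos'],s['tcp_rot'],s['contact_force'],s['opening'])
cv2.imwrite('pics/w5.png',r.grab_frame('wrist'))
```

```text
11.1 [501.04267883 188.46929917 164.26291259] [ 3.14052434e+00 -1.40254971e-04  1.78374347e+00] [ 0.27948752 -0.30684616 -0.45301307] 0.9000075240058975
```

View pics/w5.png

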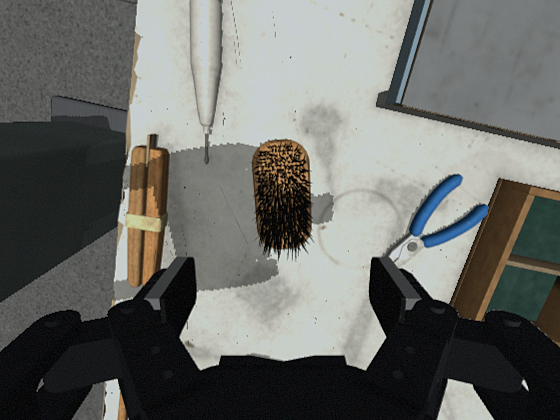

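The brush stands alone on the worktop, bristles up, at (283, 195), and neither finger touches it. Next I go to the knob, turning to yaw ≈ 3.04.

Run:
```python
from h import *
plan([461.3,-79.3,210],3.04,step=26,turnmax=7)
```

```text
1 -0.77 -0.3 -0.13 -0.82; 1 -0.73 -0.38 -0.13 -0.82; 1 -0.68 -0.46 -0.13 -0.82; 1 -0.62 -0.54 -0.13 -0.82; 1 -0.56 -0.6 -0.13 -0.82; 1 -0.49 -0.66 -0.13 -0.82; 1 -0.41 -0.72 -0.12 -0.82; 1 -0.32 -0.76 -0.13 -0.81; 1 -0.23 -0.79 -0.12 -0.82; 1 -0.15 -0.81 -0.13 -0.81; 1 -0.05 -0.82 -0.12 -0.82
end [461.34821567 -79.32011766 209.9360005 ] 3.040361733399703
```

Request:
carry_out(
  rows="1 -0.77 -0.3 -0.3 -0.8; 1 -0.73 -0.38 -0.3 -0.8; 1 -0.68 -0.46 -0.3 -0.8; 1 -0.62 -0.54 -0.3 -0.8; 1 -0.56 -0.6 -0.2 -0.8; 1 -0.5 -0.66 -0.1 -0.8; 1 -0.4 -0.7 0 -0.8; 1 -0.3 -0.75 0 -0.8; 1 -0.23 -0.8 0 -0.8; 1 -0.15 -0.8 0 -0.8; 1 -0.05 -0.8 0 -0.8; 1 0 0 0 -0.2",
)

```text
clock: 12.65
eef_pos: [455.7, -78.8, 207.9]
tcp_rot: [-3.141, 0.001, 3.039]
contact_force: [0.0, -0.0, -0.0]
opening: 1.001
```

Run:
```python
from h import *
s=r.sense(); print(s['clock'],s['eef_pos'],s['tcp_rot'],s['qpos'])
c=cam('wrist'); im=r.grab_frame('wrist'); cv2.imwrite('pics/w6.png',im)
h=cv2.cvtColor(im,cv2.COLOR_BGR2HSV); m=((h[...,0]<6)|(h[...,0]>174))&(h[...,1]>150)&(h[...,2]>50)
n,l,st,ce=cv2.connectedComponentsWithStats(m.astype('uint8')); k=1+st[1:,4].argmax(); print(st[k],ce[k],back(c,ce[k],103))
```

```text
12.65 [455.73384916 -78.83443764 207.89123658] [-3.14141936e+00  1.02512878e-03  3.03929332e+00] [-1.74463057e-01  1.53327733e-01  2.01602726e+00 -1.19834113e-04
  9.71202710e-01 -1.64289239e+00]
[ 263  203   40   40 1310] [282.55419847 223.11221374] [[460.57026502 -79.75903509 103.        ]]
```

View pics/w6.png

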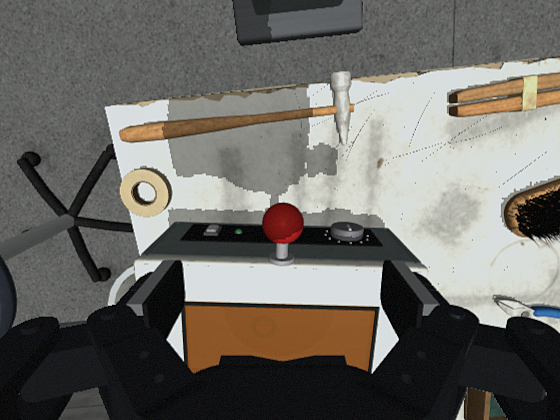

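The knob is at (283, 223), centred between the pads at x = 185 and x = 382. The stem points down toward the lid, and the hammer, tape and clamp haven't moved. I descend and pinch it.

Request:
carry_out(
  rows="1 -0.17 -0.05 0.5 0; 1 0 0 0.8 0; 1 0 0 0.8 0; 1 0 0 0.6 0; 1 0 0 0.4 0; 1 0 0 0.2 0; 1 0 0 0 0",
)

```text
clock: 13.58
eef_pos: [460.9, -79.7, 107.9]
tcp_rot: [3.142, -0.0, 3.04]
contact_force: [-0.4, -0.1, 0.4]
opening: 0.998
```

Run:
```python
from h import *
s=r.sense(); print(s['clock'],s['eef_pos'],s['tcp_rot'],s['contact_force'])
c=cam('wrist'); im=r.grab_frame('wrist'); cv2.imwrite('pics/w7.png',im)
h=cv2.cvtColor(im,cv2.COLOR_BGR2HSV); m=((h[...,0]<6)|(h[...,0]>174))&(h[...,1]>150)&(h[...,2]>50)
n,l,st,ce=cv2.connectedComponentsWithStats(m.astype('uint8')); k=1+st[1:,4].argmax(); print(st[k],ce[k],back(c,ce[k],103))
```

```text
13.575 [460.86782865 -79.65797885 107.85384907] [ 3.14155104e+00 -4.22113421e-04  3.04036593e+00] [-0.43265448 -0.1135225   0.35298671]
[ 248  249   71   72 4011] [283.26876091 284.93492895] [[460.81427944 -79.80444017 103.        ]]
```

View pics/w7.png

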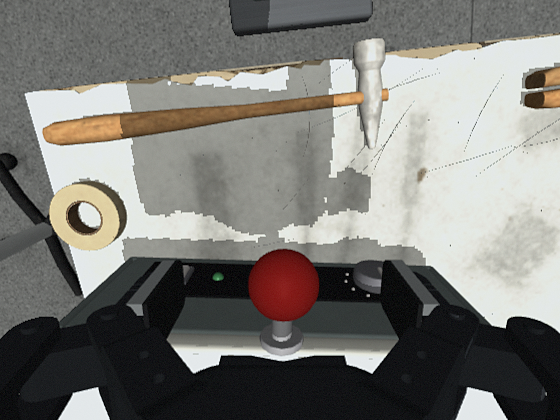

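Request:
carry_out(
  rows="0.8 0 0 0.05 0; 0.6 0 0 0 0; 0.45 0 0 0 0; 0.3 0 0 0 0; 0.2 0 0 0 0; 0.1 0 0 0 0; 0.1 0 0 0 0; 0.1 0 0 0 0",
  newtons=40,
)

```text
clock: 14.62
eef_pos: [461.0, -79.3, 106.9]
tcp_rot: [3.141, 0.0, 3.04]
contact_force: [0.8, 4.9, 4.3]
opening: 0.326
```

```bash
cat > arc.py <<'E'
import numpy as np,sys
def k(t): a=t+.018; return np.array([-222*(np.cos(.018)-np.cos(a)), -222*(np.sin(a)-np.sin(.018))])/30  # tool x, z units
def rows(t0,t1,n):
    cur=k(t0); o=[]
    for t in np.linspace(t0,t1,n+1)[1:]:
        d=np.round(k(t)-cur,2); cur=cur+d; o.append(f"0.1 {d[0]:g} 0 {d[1]:g} 0")
    print('; '.join(o))
if __name__=='__main__':
    rows(0,.2,8); rows(.2,.6,12); rows(.6,.88,10)
E
python3 arc.py
```

```text
0.1 -0.01 0 -0.18 0; 0.1 -0.01 0 -0.19 0; 0.1 -0.01 0 -0.18 0; 0.1 -0.02 0 -0.19 0; 0.1 -0.02 0 -0.18 0; 0.1 -0.03 0 -0.18 0; 0.1 -0.04 0 -0.19 0; 0.1 -0.03 0 -0.18 0
0.1 -0.06 0 -0.24 0; 0.1 -0.06 0 -0.24 0; 0.1 -0.08 0 -0.23 0; 0.1 -0.08 0 -0.24 0; 0.1 -0.09 0 -0.23 0; 0.1 -0.09 0 -0.22 0; 0.1 -0.11 0 -0.23 0; 0.1 -0.11 0 -0.22 0; 0.1 -0.12 0 -0.21 0; 0.1 -0.12 0 -0.22 0; 0.1 -0.13 0 -0.2 0; 0.1 -0.14 0 -0.21 0
0.1 -0.12 0 -0.17 0; 0.1 -0.13 0 -0.16 0; 0.1 -0.13 0 -0.16 0; 0.1 -0.14 0 -0.16 0; 0.1 -0.14 0 -0.15 0; 0.1 -0.14 0 -0.15 0; 0.1 -0.15 0 -0.14 0; 0.1 -0.15 0 -0.14 0; 0.1 -0.16 0 -0.14 0; 0.1 -0.16 0 -0.13 0
```

Request:
carry_out(
  rows="0.1 -0.01 0 -0.18 0; 0.1 -0.01 0 -0.19 0; 0.1 -0.01 0 -0.18 0; 0.1 -0.02 0 -0.19 0; 0.1 -0.02 0 -0.18 0; 0.1 -0.03 0 -0.18 0; 0.1 -0.04 0 -0.19 0; 0.1 -0.03 0 -0.18 0; 0.1 0 0 0 0",
)

```text
clock: 15.75
eef_pos: [466.1, -80.1, 151.0]
tcp_rot: [3.141, 0.0, 3.04]
contact_force: [2.1, 5.2, -2.0]
opening: 0.324
```

Run:
```python
from h import *
s=r.sense(); print(s['clock'],s['eef_pos'],s['tcp_rot'],s['contact_force'],s['opening'])
cv2.imwrite('pics/w8.png',r.grab_frame('wrist'))
```

```text
15.75 [466.14631315 -80.05866988 151.01258185] [3.14102683e+00 4.17600756e-04 3.04008940e+00] [ 2.10640099  5.23342785 -2.03419587] 0.32427198255710427
```

View pics/w8.png

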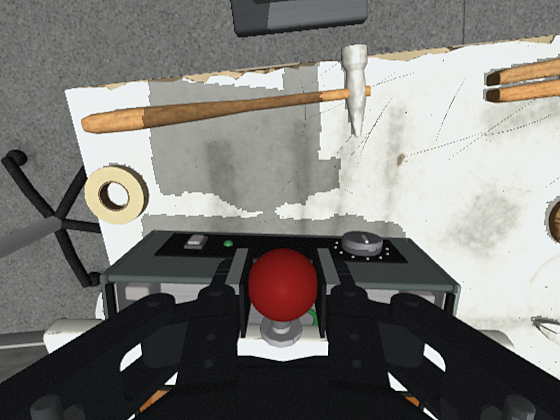

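The lid is following: the front gap is open and the knob sits between the pads at (283, 285). I continue along the arc.

Request:
carry_out(
  rows="0.1 -0.06 0 -0.24 0; 0.1 -0.06 0 -0.24 0; 0.1 -0.08 0 -0.23 0; 0.1 -0.08 0 -0.24 0; 0.1 -0.09 0 -0.23 0; 0.1 -0.09 0 -0.22 0; 0.1 -0.11 0 -0.23 0; 0.1 -0.11 0 -0.22 0; 0.1 -0.12 0 -0.21 0; 0.1 -0.12 0 -0.22 0; 0.1 -0.13 0 -0.2 0; 0.1 -0.14 0 -0.21 0",
)

```text
clock: 17.3
eef_pos: [501.7, -84.6, 231.8]
tcp_rot: [-3.14, 0.0, 3.041]
contact_force: [2.9, -5.7, -4.0]
opening: 0.323
```

Run:
```python
from h import *
s=r.sense(); print(s['clock'],s['eef_pos'],s['tcp_rot'],s['contact_force'],s['opening'],np.arcsin((s['eef_pos'][2]-3.9-99)/222)-.018)
cv2.imwrite('pics/w9.png',r.grab_frame('wrist'))
```

```text
17.3 [501.74654593 -84.64644968 231.7635037 ] [-3.14032565e+00  2.24434141e-04  3.04062443e+00] [ 2.90423606 -5.69992504 -4.02133978] 0.3234992305390334 0.6013011415990526
```

View pics/w9.png

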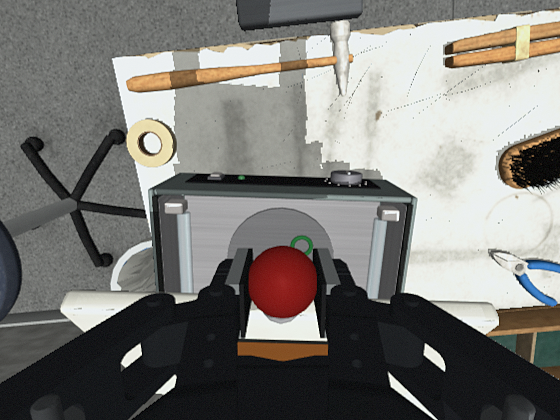

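The knob is still centred in the pads at (282, 285), and the lid is at about 0.60 rad. I continue past balance to about 0.88 with a small sideways relief.

Request:
carry_out(
  rows="0.1 -0.12 0.02 -0.17 0; 0.1 -0.13 0.02 -0.16 0; 0.1 -0.13 0.01 -0.16 0; 0.1 -0.14 0 -0.16 0; 0.1 -0.14 0.01 -0.15 0; 0.1 -0.14 0 -0.15 0; 0.1 -0.15 0 -0.14 0; 0.1 -0.15 0.01 -0.14 0; 0.1 -0.16 0 -0.14 0; 0.1 -0.16 0 -0.13 0; 0.1 0 0 0 0; 0.1 0 0 0 0",
)

```text
clock: 18.85
eef_pos: [543.6, -90.0, 276.6]
tcp_rot: [-3.134, -0.001, 3.041]
contact_force: [-1.6, -21.2, -1.9]
opening: 0.329
```

Run:
```python
from h import *
s=r.sense(); print(s['clock'],s['eef_pos'],s['tcp_rot'],s['contact_force'],s['opening'],np.arcsin((s['eef_pos'][2]-3.9-99)/222)-.018)
cv2.imwrite('pics/w10.png',r.grab_frame('wrist'))
im=r.grab_frame('side'); cv2.imwrite('pics/s10.png',cv2.resize(im[180:360,200:400],None,fx=3.3,fy=3.3))
import sys; sys.path.insert(0,'.'); import arc; arc.rows(.88,.69,10)
```

```text
18.85 [543.56086852 -90.00956935 276.64055696] [-3.13447803e+00 -5.28799309e-04  3.04061249e+00] [ -1.56752579 -21.22188646  -1.90599802] 0.32889207707837254 0.8808557526790806
0.1 0.11 0 0.09 0; 0.1 0.11 0 0.09 0; 0.1 0.1 0 0.09 0; 0.1 0.11 0 0.1 0; 0.1 0.1 0 0.09 0; 0.1 0.1 0 0.1 0; 0.1 0.1 0 0.1 0; 0.1 0.09 0 0.1 0; 0.1 0.1 0 0.11 0; 0.1 0.09 0 0.11 0
```

View pics/w10.png

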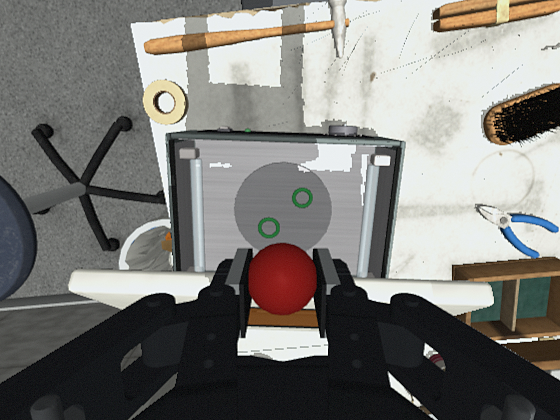

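View pics/s10.png

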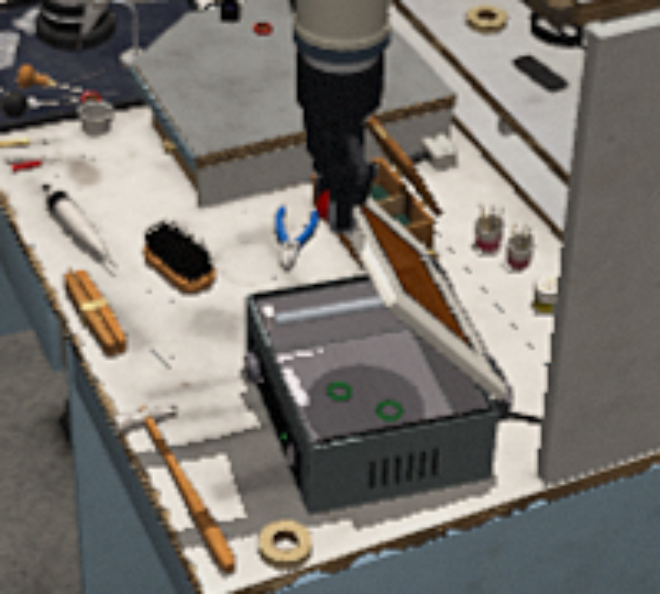

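The side view confirms the lid at about 50°, with the knob in the fingers and the brush upright on the bench. The −21 N sideways force shows my relief went the wrong way, so I reverse it gently while easing the lid back to about 0.685.

Request:
carry_out(
  rows="0.1 0 -0.04 0 0; 0.1 0 -0.04 0 0; 0.1 0.06 -0.02 0.05 0; 0.1 0.11 -0.01 0.09 0; 0.1 0.1 0 0.09 0; 0.1 0.11 0 0.1 0; 0.1 0.1 0 0.09 0; 0.1 0.1 0 0.1 0; 0.1 0.1 0 0.1 0; 0.1 0.09 0 0.1 0; 0.1 0.1 0 0.11 0; 0.1 0.05 0 0.06 0",
)

```text
clock: 20.45
eef_pos: [516.1, -86.6, 249.5]
tcp_rot: [3.142, -0.0, 3.04]
contact_force: [-0.0, -4.4, -0.1]
opening: 0.323
```

Run:
```python
from h import *
s=r.sense(); print(s['clock'],s['eef_pos'],s['contact_force'],s['opening'],np.arcsin((s['eef_pos'][2]-3.9-99)/222)-.018)
```

```text
20.45 [516.06002824 -86.62950929 249.51886416] [-0.03765133 -4.37593379 -0.11228878] 0.3225535929626107 0.703411693808148
```

Request:
carry_out(
  rows="0.1 0.05 0 0.06 0; 0.1 0.05 0 0.06 0; 0.1 0 0 0 0; 0.1 0 0 0 0; 0.1 0 0 0 0; 0.1 0 0 0 0; 0.1 0 0 0 0; 0.1 0 0 0 0",
)

```text
clock: 21.45
eef_pos: [513.3, -86.3, 246.1]
tcp_rot: [3.141, -0.0, 3.04]
contact_force: [-0.8, -0.7, 1.0]
opening: 0.328
```

Run:
```python
from h import *
s=r.sense(); print(s['clock'],s['eef_pos'],s['contact_force'],s['opening'],np.arcsin((s['eef_pos'][2]-3.9-99)/222)-.018,s['qvel'])
c=cam('wrist'); im=r.grab_frame('wrist'); cv2.imwrite('pics/w11.png',im)
im=r.grab_frame('side'); cv2.imwrite('pics/s11.png',cv2.resize(im[180:360,200:400],None,fx=3.3,fy=3.3))
cs=cam('side')
hd=np.array([583+.99*100,-91-.1*100-1,99.])  # hinge middle approx
h=cv2.cvtColor(im,cv2.COLOR_BGR2HSV); m=((h[...,0]<6)|(h[...,0]>174))&(h[...,1]>150)&(h[...,2]>50)
n,l,st,ce=cv2.connectedComponentsWithStats(m.astype('uint8'))
for k in range(1,n):
    if st[k,4]>8: print(st[k],ce[k])
p=np.array(s['eef_pos'])-[0,0,3]; print('grasp proj side',proj(cs,p))
```

```text
21.45 [513.2546308  -86.27612395 246.12864706] [-0.81592866 -0.71807134  1.03677726] 0.3279338663341194 0.6832511117839687 [-0.00198759  0.00018978  0.00015752 -0.00056405 -0.00121111 -0.0007092 ]
[292 122   6   5  11] [294.63636364 123.90909091]
[204 229   8   3  12] [207.33333333 229.66666667]
[286 248   3   8  22] [287.09090909 251.5       ]
grasp proj side [290.9196054  250.53881876]
```

View pics/w11.png

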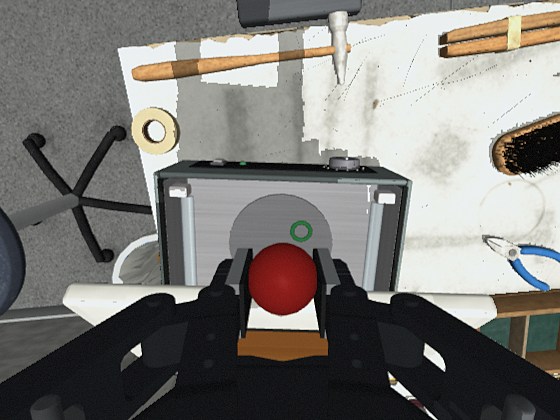

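View pics/s11.png

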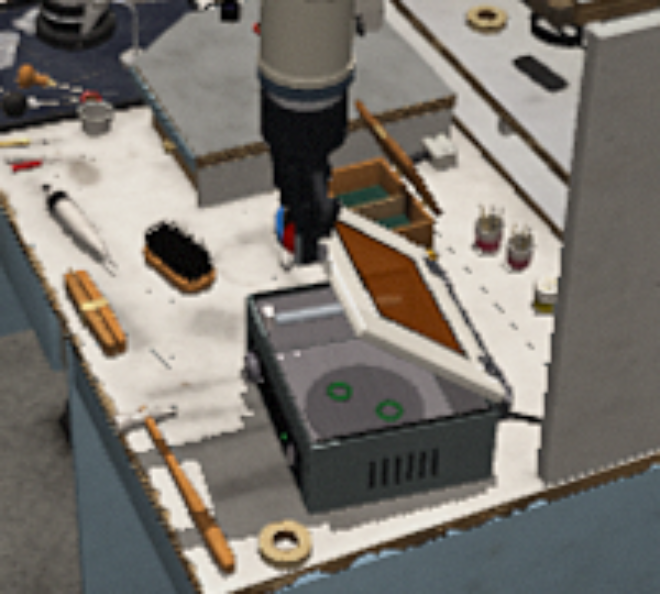

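The lid is held at about 0.683 rad, with the knob centred in the pads at (282, 278). The brush lies bristles up at about (180, 255) in the side crop, and the other tools haven't moved. I'm handing in.

Run:
```python
from rig import r
print(r.sign_off())
```

```text
the job is handed in; nothing more can be done
None
```

The job is handed in. The arm is holding the lid still by the knob at about 0.683 rad, which is 6.7° below the balance point, ready for you to tighten the friction screw.

- **Brush:** I lifted it off the lid and set it down at about (501, 188) mm, left of the box. The last pictures show it lying bristles up and clear of the box.
- **Lid:** I pinched the knob at 40 N, raised the lid slowly to about 0.88 rad and held it there briefly, then eased it back. The lid angles are worked out from the gripper's position on the knob's arc, since the lid joint itself can't be read. The height and forward travel agreed with each other, and the pictures agreed roughly.
- **Last checks:** Joint speeds were about zero and the force on the tool was about 1 N on each axis. The knob was centred between the pads, and the hammer, tape and ring clamp had not visibly moved. The run took about 21.5 s of the 53 s allowed.
- **What went wrong:** At the top of the swing the sideways force on the knob reached 21 N. The box is turned slightly more than I had estimated (about −0.13 rad, not −0.10), and my first small correction went the wrong way. I reversed it on the way back, and the sideways force fell to under 1 N.

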